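Load the basting brush from the lidded glaze box

TASK

Lift the stiff lid of the small steel glaze box by its front handle until it stands upright, and let go of it there (not folded on over backwards). Then take the basting brush from its rest, dip it head down into the box so that the whole grey bristle block is below the rim, hold it there for about a second, and lay it back in both forks of its rest as it was, leaving the lid upright. Do not strike the brush hard against the box or push the bottle, jar or bowl about.

Things in the scene. Friction and masses are not known exactly. Their poses are not given: they have to be found in the camera images.
- glaze_box: open-topped steel box, fixed to the table, 110 (x) by 100 (y) by 85 mm high, walls and floor 4 mm; a flat lid is hinged along its +x rim. Origin: centre of its underside, on the table. x points from the front (handle side) to the hinge, z up. Rim at z = 85 mm, inner floor at z = 4 mm
- lid (a joint): angle of the box lid (rad): 0 shut, 1.57 upright, 2.3 folded back as far as it goes. The hinge is stiff: the lid stays where it is left. The lid is 5 mm thick and reaches 113 mm from the hinge
- lid_hinge (a point): middle of the hinge line, 55 mm behind the box centre in the box's +x, 85.5 mm above the table; the hinge line runs along the box's y
- lid_handle (a point): middle of the black handle bar of the lid: a round bar of 10 mm diameter, 92 mm long, parallel to the hinge, 155 mm from the hinge and joined to the lid by an arm at each end; between bar and lid edge is an open gap of 37 mm. When shut it is 88 mm above the table and stands out in front of the box
- brush: loose basting brush, 90 g: straight wooden handle along x (x -100 to 90 mm), 16 mm wide, z 0 to 16 mm; at its +x end (x = 100 mm) a head hangs straight down: steel ferrule 24 by 40 mm, then a grey bristle block 20 by 36 mm from z = -30 to -70 mm. Origin: underside of the handle, midway between the forks, z up. Starts in the rest, head to the rest's +x
- brush_tip (a point): centre of the bottom of the bristle block, at (100, 0, -70) mm in the brush frame
- brush_rest: white fixed rest: drip plate 230 by 90 by 6 mm (x -85 to 145 mm), two forked uprights at x = -55 and 55 mm, each 6 mm thick, 50 mm wide. The handle lies along x in the forks, underside at z = 90 mm; slot 18 mm wide at the bottom, flaring to 35 mm; prong tops at z = 116 mm. Origin: on the table midway between the uprights, z up
- oil_bottle: bystander, green glass bottle, 64 mm diameter, 200 mm high, origin at the centre of its underside
- spice_jar: bystander, amber glass jar, 50 mm diameter, 90 mm high, origin at the centre of its underside
- bowl: bystander, steel bowl, 110 mm diameter, 55 mm high, origin at the centre of its underside
Mind the look-alikes: they are no part of the job. There is more than one size of the brush; the one meant has the size given above.

How it is judged:
By the outcome, as a careful person would: the job done as asked, in the order asked, and still so for the second after the job is handed in, with the robot touching nothing.
It also fails if it takes over 64 s, if anything falls off the work surface, if the arm or the gripper's body presses on something with over 40 N, if the wrist force passes 120 N, or if a joint passes its speed limit or range.

ROBOT

A 7-joint arm with a two-finger parallel gripper is mounted at the origin on the work surface. World frame = base frame: x ahead of the robot, y to its left, z up, the work surface at z = 0. Lengths are in m, angles in rad, forces in N, time in s.
With the tool pointing down it reaches from about 0.425 to 1.025 m from the base axis. Payload 3.6 kg.
Tool frame: the origin (TCP) lies midway between the tips of the shut fingers; the grasp point (between the pads) lies 19 mm behind it; z points along the fingers, y is the line along which they close (so a half turn about z gives the same grasp; the last joint's range is limited). The gripper opens to 85 mm and grips with 20 to 120 N. Pads are 22 mm wide; open, the fingers measure 114 mm over their backs; the gripper's body (76 mm by 85 mm) begins 54 mm behind the grasp point. The pads swing forward as they close: fully open they stand 13 mm farther back than shut.
Start: joints at [-1.224, 0.591, 0.048, 1.609, -0.033, 0.943, -0.034], TCP at [0.309, 0.656, 0.231] pointing down, gripper open.
Joint ranges: [-2.69, 2.69], [-0.47, 2.24], [-1.27, 1.36], [0.19, 2.51], [-1.53, 4.68], [0.08, 2.07], [-3.09, 3.09]. Speed limits (rad/s): [2.57, 2.57, 3.14, 3.14, 3.14, 3.14, 3.14].

INTERFACE

Orientations are given as a unit quaternion [x, y, z, w].
In Python, from rig import env gives the robot as it stands. The module is installed in compiled form; this text tells all that it offers.
- The arm moves only by the tool arm_command, never from a script. Its argument "moves" is one flat list of numbers, 7 for each row, row after row: the shift along the tool's x, y, z in mm, then the turn, a rotation vector about the tool's x, y, z in degrees, then the opening, from 0 (shut) to 1 (fully open). In form: [tx, ty, tz, ax, ay, az, hand, tx, ty, tz, ax, ay, az, hand, ...]. A call has 1 to 12 rows; each row shifts and turns the commanded pose from where the row before left it, along the tool's axes as they then stand; what a row does not reach is not made up. A row lasts 1/12 s, in which the tool goes at most 41.7 mm and 7.16 degrees, less where a joint would pass 70% of its speed; a pose out of reach is approached as far as the arm can. A call with a gripper value outside its range is refused whole. The fingers move at their own pace and stop on an object; "squeeze" is the grip in N (left out, the last holds). Time passes only in rows, so rows that do not move let the fingers close. It gives the time, the measured TCP pose, the force, the opening and the grip force at its end, in the units of the state.
- env.get_obs(): the state, without advancing time (a new reading comes with each control period).
- env.read_camera(name): name is "side" or "top"; returns a dict with "frame" (420x560x3 uint8, red, green, blue), "vfov" (degrees; the focal length in pixels is half the picture's height over the tangent of half this angle, whatever the lens; pixels are square), "cx", "cy" (the principal point, pixels), "k1" (the pictures are not rectified: a ray, as slopes to the right and down, at radius r is drawn at 1 + k1 r^2 times it, then the intrinsics apply), "rvec" (rotation vector, rad) and "tvec" (3), from world to camera coordinates, as OpenCV has them. Camera axes: x right, y down, z forward; pixel columns grow to the right and rows downward; lengths in m; the calibration is good to about 2 mm. A picture is of the moment at which its call begins. There is no depth.
- env.sign_off(): hands the job in; it is judged then, once.
Trained networks look in a picture, given as the dict that the camera call returned (one of the last four; its "shot" number tells which), for a name from the list of things; names that differ only in an ending like _2 or _b are one class to them, and where a whole thing is asked for, a point or a joint stands for the part that bears it (a point fixed in the world has none). Each returns a list of dicts, best first, with "conf" (0 to 1); they miss things now and then, are a little off and sometimes report something else, mostly with a low value. They report only what shows in the picture. A call takes as long as a camera call. They do not tell look-alikes from the thing itself.
- env.masks_of(picture, name): "pixels" (420x560 bool, what is visible of it) and "position" ([column, row] in pixels, amid what is visible of it).
The state is a dict: "time": time; "joint_pos": joint angles; "qvel": joint speeds; "joint_efforts": joint torques, N m; "position": TCP position; "tcp_rot": TCP orientation; "contact_force": force on the tool from outside, world axes, zero at the start; "torque": the same for the moment, N m; "grip_width": opening from 0.0 (shut) to 1.0 (fully open); "finger_force": force on a finger pad.
Only numpy, scipy, OpenCV 4.12 (cv2) and the standard library are available. Lean on these libraries where they do the work, as an engineer would, in place of code of your own. Each camera call takes 0.05 s, during which the arm holds its last target. There are 200 camera calls.

## Working session

There is one attempt and no reset: what is moved stays moved. The work goes in short steps, Python scripts to look and compute and a tool call to move; the robot and the scene stay as the last step left them, time stands still between calls to the robot, and variables do not carry over. Pictures are saved under pics/ and viewed, at most 10 in all, crops included, and the job is handed in when it is done.

Besides the shell and the picture viewer there is one more tool, called after "Request:" by a JSON object that holds its "api" and its "payload", one argument or row to a line. arm_command: Moves the arm, as the interface text tells. Its arguments: {"type":"object","properties":{"moves":{"type":"array","items":{"type":"number"}},"squeeze":{"type":"number"}},"required":["moves"]}

```bash
mkdir -p pics; cat > h.py <<'E'
import numpy as np, cv2
from rig import env
from scipy.spatial.transform import Rotation as R
def K(p):
    H,W=p["frame"].shape[:2]; f=H/2/np.tan(np.radians(p["vfov"])/2)
    return np.array([[f,0,p["cx"]],[0,f,p["cy"]],[0,0,1.]])
def D(p): return np.array([p["k1"],0,0,0,0.])
def proj(p,X): return cv2.projectPoints(np.float64(X).reshape(-1,1,3),np.float64(p["rvec"]),np.float64(p["tvec"]),K(p),D(p))[0].reshape(-1,2)
def ray(p,uv):
    n=cv2.undistortPoints(np.float64(uv).reshape(-1,1,2),K(p),D(p)).reshape(-1,2)
    Rm=cv2.Rodrigues(np.float64(p["rvec"]))[0]; t=np.float64(p["tvec"]).ravel()
    return -Rm.T@t, np.c_[n,np.ones(len(n))]@Rm
def onz(p,uv,z):
    c,d=ray(p,uv); return c+d*((z-c[2])/d[:,2])[:,None]
def save(p,name): cv2.imwrite("pics/"+name,p["frame"][:,:,::-1])
E
python3 - <<'E'
from h import *
for n in("side","top"):
    p=env.read_camera(n); save(p,n+"0.png"); c,_=ray(p,[[280,210]]); print(n,c,p["vfov"],p["k1"])
    for o in("glaze_box","lid","lid_handle","lid_hinge","brush","brush_tip","brush_rest","oil_bottle","spice_jar","bowl"):
        for m in env.masks_of(p,o):
            z=dict(glaze_box=.05,lid=.087,lid_handle=.088,brush=.1,brush_rest=.05).get(o,.05)
            print(o,round(m["conf"],2),np.round(m["position"]),m["pixels"].sum(),onz(p,[m["position"]],z)[0].round(3))
o=env.get_obs(); print(o["time"],o["position"],o["tcp_rot"])
E
```

```text
side [ 0.23353668 -0.55097536  0.82512652] 57.61638851349486 -0.05756968593084039
glaze_box 0.56 [317. 264.] 3199 [ 0.603 -0.155  0.05 ]
lid 0.81 [312. 252.] 1854 [ 0.596 -0.139  0.087]
lid 0.62 [324. 359.] 715 [ 0.467 -0.36   0.087]
lid_handle 0.94 [315. 256.] 2002 [ 0.594 -0.15   0.088]
lid_handle 0.43 [343. 189.] 1168 [ 0.793 -0.009  0.088]
lid_handle 0.23 [254. 167.] 646 [0.627 0.199 0.088]
lid_hinge 0.92 [315. 251.] 1908 [ 0.621 -0.12   0.05 ]
lid_hinge 0.68 [314. 264.] 3365 [ 0.597 -0.149  0.05 ]
brush 0.71 [254. 168.] 672 [0.619 0.184 0.1  ]
brush 0.61 [267. 213.] 235 [0.561 0.016 0.1  ]
brush_tip 0.75 [266. 211.] 308 [0.586 0.061 0.05 ]
brush_tip 0.72 [255. 166.] 577 [0.652 0.243 0.05 ]
brush_rest 0.7 [250. 188.] 1585 [0.593 0.165 0.05 ]
oil_bottle 0.84 [344. 192.] 1155 [0.816 0.009 0.05 ]
spice_jar 0.77 [325. 355.] 813 [ 0.485 -0.345  0.05 ]
spice_jar 0.56 [254. 164.] 638 [0.656 0.252 0.05 ]
bowl 0.95 [238. 140.] 663 [0.669 0.386 0.05 ]
bowl 0.51 [313. 252.] 1939 [ 0.616 -0.117  0.05 ]
top [0.44533667 0.04323538 1.53290906] 43.30591117248144 -0.0384617586128572
glaze_box 0.93 [338. 220.] 2120 [ 0.588 -0.159  0.05 ]
lid 0.81 [336. 219.] 1694 [ 0.587 -0.147  0.087]
lid_handle 0.94 [337. 218.] 1693 [ 0.589 -0.152  0.088]
lid_hinge 0.95 [340. 217.] 1747 [ 0.596 -0.165  0.05 ]
brush 0.68 [207. 206.] 614 [0.617 0.206 0.1  ]
brush 0.68 [261. 220.] 333 [0.581 0.058 0.1  ]
brush_tip 0.94 [208. 204.] 590 [0.63  0.207 0.05 ]
brush_tip 0.78 [263. 219.] 332 [0.59  0.054 0.05 ]
brush_rest 0.82 [216. 210.] 1925 [0.615 0.185 0.05 ]
oil_bottle 0.98 [289. 146.] 604 [ 0.798 -0.019  0.05 ]
spice_jar 0.78 [403. 259.] 348 [ 0.479 -0.342  0.05 ]
bowl 0.81 [144. 186.] 1159 [0.679 0.391 0.05 ]
1.1 [0.30864627 0.65600384 0.23129144] [ 2.18104818e-01  9.75925350e-01 -1.20771391e-05 -8.93921304e-06]
```

```bash
python3 - <<'E'
from h import *
t=cv2.imread("pics/top0.png")[120:300,120:440]; cv2.imwrite("pics/t1.png",cv2.resize(t,None,fx=2.5,fy=2.5,interpolation=cv2.INTER_CUBIC))
t=cv2.imread("pics/side0.png")[130:330,180:420]; cv2.imwrite("pics/s1.png",cv2.resize(t,None,fx=3,fy=3,interpolation=cv2.INTER_CUBIC))
E
```

```text
(no output)
```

View pics/t1.png

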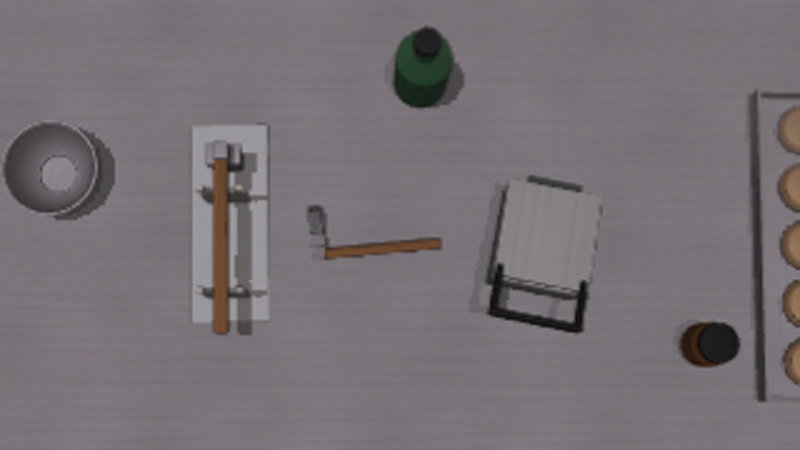

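View pics/s1.png

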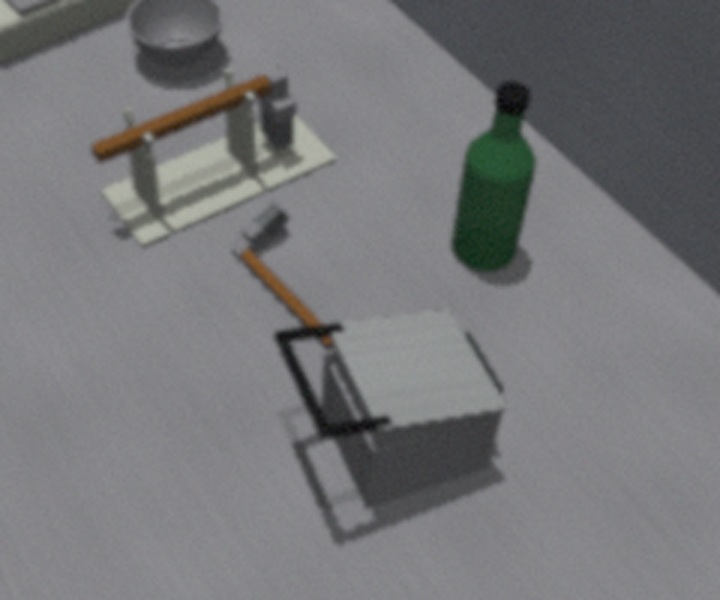

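The top view shows the real brush in its rest on the left (crop handle (221,332)→(221,145), head toward +x). The look-alike lies on the table at (375,248). The box is at (550,235), with its black bar running from (491,313) to (582,329). The side view agrees.

```bash
python3 - <<'E'
from h import *
from scipy.optimize import least_squares
P={}
for n in("top","side"):
    p=env.read_camera(n); P[n]=p
top=P["top"]
# handle of brush in rest: orange pixels
res={}
for n,(x0,x1,y0,y1) in dict(top=(195,222,170,260),side=(205,275,150,185)).items():
    h=cv2.cvtColor(P[n]["frame"],cv2.COLOR_RGB2HSV).astype(int)
    m=(h[...,1]>110)&(h[...,2]>50)&((h[...,0]<20))
    q=np.zeros_like(m);q[y0:y1,x0:x1]=m[y0:y1,x0:x1]
    r=cv2.minAreaRect(np.argwhere(q)[:,::-1].astype(np.float32)); b=cv2.boxPoints(r)
    print(n,q.sum(),r); 
    i=np.argsort([np.linalg.norm(b[0]-b[k]) for k in range(4)])
    e=np.array([(b[0]+b[i[1]])/2,(b[i[2]]+b[i[3]])/2]); print(onz(P[n],e,.106 if n=="top" else .1).round(4))
# box handle: dark pixels
for n,(x0,x1,y0,y1) in dict(top=(312,358,222,256),side=(270,312,236,276)).items():
    g=P[n]["frame"].max(2); q=np.zeros_like(g,bool); q[y0:y1,x0:x1]=g[y0:y1,x0:x1]<45
    np.save(n+"dark.npy",q)
    nn,lab,st,_=cv2.connectedComponentsWithStats(q.astype(np.uint8)); print(n,st[1:])
    print("\n".join("".join("#" if v else "." for v in r) for r in q[y0:y1,x0:x1]))
print(proj(top,[[.5,-.14,.088],[.51,-.14,.088]]))
E
```

```text
top 350 ((207.5, 218.0), (68.0, 5.0), 90.0)
[[0.678  0.2049 0.106 ]
 [0.4932 0.2009 0.106 ]]
side 290 ((240.36207580566406, 168.65518188476562), (5.570859909057617, 61.8365478515625), 68.19859313964844)
[[0.4928 0.2005 0.1   ]
 [0.6801 0.2035 0.1   ]]
top [[316 226  39  27 217]]
..............................................
..............................................
..............................................
..............................................
.......##.....................................
.......##.....................................
.......##.....................................
......###.....................................
......###.....................................
......###.....................................
.....####.....................................
....#####................................#....
.....####...............................##....
.....###................................##....
.....###................................##....
.....###...............................####...
.....###...............................###....
....###..............
[... 1885 characters left out ...]
........###............................
............##............................
............###...........................
............###...........................
.............###..........................
.............####.........................
..............####........................
...............###........................
...............####.......................
................####.....###...#######....
................####################......
.................###################......
.................##############...........
.................###########.#............
.....................##..#................
[[333.32708904 250.61059805]
 [333.30503704 246.94409979]]
```

```bash
cat >> h.py <<'E'
BOX=(np.array([.605,-.162]),np.radians(-11.3)); BR=(np.array([.593,.2025]),np.radians(1.1))
def W(f,X):
    X=np.atleast_2d(X); c,s=np.cos(f[1]),np.sin(f[1]); o=np.float64(X).copy(); o[:,:2]=X[:,:2]@np.array([[c,s],[-s,c]])+f[0]; return o
def need(pos,yaw):
    "world TCP target, yaw of tool y axis (deg): print shift in present tool axes (mm) and turn about tool z (deg)"
    o=env.get_obs(); r=R.from_quat(o["tcp_rot"]); y=r.apply([0,1,0]); 
    d=r.inv().apply(np.array(pos)-o["position"])*1e3
    a=yaw-np.degrees(np.arctan2(y[1],y[0])); a=(a+90)%180-90
    print("t",round(o["time"],2),"pos",np.round(o["position"],4),"yaw",round(float(np.degrees(np.arctan2(y[1],y[0]))),1),"tilt",r.apply([0,0,1]).round(3),"need",d.round(1),"turn az",round(float(-a),1),"j",np.round(o["joint_pos"],2),"F",np.round(o["contact_force"],1),"w",round(float(o["grip_width"]),3),"ff",o["finger_force"])
E
python3 - <<'E'
from h import *
ims=[]
for n,(x0,y0) in dict(top=(190,160),side=(200,140)).items():
    p=env.read_camera(n); k=3
    im=cv2.resize(p["frame"][y0:y0+200,x0:x0+190,::-1][:150 if n=="top" else 200],None,fx=2.1*1,fy=2.1,interpolation=cv2.INTER_CUBIC); k=2.1
    def L(f,pts,c):
        q=((proj(p,W(f,pts))-[x0-.5,y0-.5])*k).round().astype(int); cv2.polylines(im,[q.reshape(-1,1,2)],False,c,1)
    m=1e-3
    L(BOX,np.array([[-100,46,88],[-100,-46,88]])*m,(0,0,255))
    L(BOX,np.array([[-58,50,88],[-58,-50,88],[55,-50,88],[55,50,88],[-58,50,88]])*m,(0,255,0))
    L(BOX,np.array([[-55,50,0],[-55,-50,0],[55,-50,0],[55,50,0],[-55,50,0]])*m,(255,255,0))
    L(BR,np.array([[-100,8,106],[-100,-8,106],[90,-8,106],[90,8,106],[-100,8,106]])*m,(255,0,0))
    L(BR,np.array([[-85,45,6],[-85,-45,6],[145,-45,6],[145,45,6],[-85,45,6]])*m,(255,0,255))
    L(BR,np.array([[90,-18,20],[110,-18,20],[110,18,20],[90,18,20],[90,-18,20]])*m,(0,255,255))
    ims.append(im)
h=max(i.shape[0] for i in ims); ims=[cv2.copyMakeBorder(i,0,h-i.shape[0],0,0,0) for i in ims]
cv2.imwrite("pics/ov.png",np.hstack(ims)); 
print(ims[0].shape)
b=W(BOX,[-.1,0,.088])[0]; print(b); need([b[0],b[1],.231],-11.3); need([.6155,.203,.079],91.1)
E
```

```text
(420, 399, 3)
[ 0.50693853 -0.14240539  0.088     ]
t 1.3 pos [0.3087 0.656  0.2313] yaw 64.8 tilt [ 0. -0. -1.] need [-5.193e+02 -6.381e+02  3.000e-01] turn az 76.1 j [-1.22  0.59  0.05  1.61 -0.03  0.94 -0.03] F [ 0.3  0.9 -0.5] w 0.998 ff 0.0
t 1.3 pos [0.3087 0.656  0.2313] yaw 64.8 tilt [ 0. -0. -1.] need [-470.5 -279.3  152.3] turn az -26.3 j [-1.22  0.59  0.05  1.61 -0.03  0.94 -0.03] F [ 0.3  0.9 -0.5] w 0.998 ff 0.0
```

View pics/ov.png

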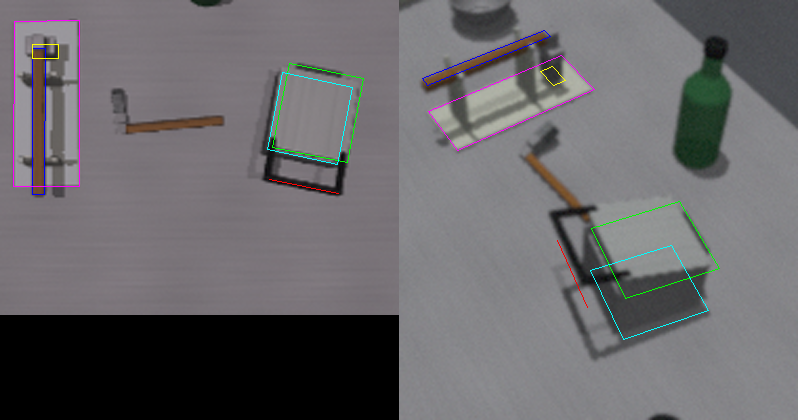

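```bash
python3 - <<'E'
from h import *
from scipy.optimize import least_squares
T=env.read_camera("top"); S=env.read_camera("side")
T5=lambda a:np.array(a)/2.5+120-.3
S3=lambda a:np.array(a)/3+[180,130]-.3
pts={"bar+":([317,244.5],[274.5,242.5]),"bar-":([353,251.5],[288.5,272.5]),
"rear+":(T5([512,180]),S3([445,312])),"rear-":(T5([602,197]),S3([502,402])),"front-":(T5([582,292]),S3([372,430])),"front+":(T5([497,277]),S3([335,328]))}
for k,(a,b) in pts.items():
    c1,d1=ray(T,[a]);c2,d2=ray(S,[b])
    A=np.c_[d1[0],-d2[0]];s=np.linalg.lstsq(A,c2-c1,rcond=None)[0]
    x1=c1+s[0]*d1[0];x2=c2+s[1]*d2[0];print(k,((x1+x2)/2).round(4),"gap",round(np.linalg.norm(x1-x2)*1e3,1))
def model(q):
    f=(q[:2],q[2]); a=q[3]; g=lambda r,y,dz=0:[.055-r*np.cos(a),y,.0855+r*np.sin(a)+dz]
    return W(f,np.array([g(.155,.046),g(.155,-.046),g(0,.05),g(0,-.05),g(.113,-.05),g(.113,.05)]))
o=list(pts.values())
fun=lambda q:np.r_[(proj(T,model(q))-np.array([a for a,b in o])).ravel(),(proj(S,model(q))-np.array([b for a,b in o])).ravel()]
r=least_squares(fun,[.605,-.162,-.2,.1],loss="soft_l1");print(r.x.round(4),np.degrees(r.x[2:]),r.fun.reshape(2,-1,2).round(1).tolist(),model(r.x)[:2].round(4))
E
```

```text
bar+ [ 0.5159 -0.0923  0.1266] gap 3.2
bar- [ 0.4958 -0.1853  0.1399] gap 0.4
rear+ [ 0.6608 -0.1155  0.0905] gap 2.8
rear- [ 0.6415 -0.2137  0.0971] gap 3.8
front- [ 0.5362 -0.1887  0.1102] gap 2.9
front+ [ 0.5559 -0.0984  0.1191] gap 7.9
[ 0.5986 -0.1541 -0.183   0.2838] [-10.48540774  16.26036154] [[[0.2, -0.1], [-1.9, -0.6], [-0.7, 0.4], [-1.3, 0.4], [2.0, 0.1], [-0.5, -1.0]], [[-1.3, -0.5], [0.0, 1.4], [0.5, 0.9], [0.7, 2.3], [2.4, -0.4], [-2.7, -0.0]]] [[ 0.5147 -0.0918  0.1289]
 [ 0.498  -0.1823  0.1289]]
```

Request:
{"api": "arm_command", "payload": {
  "moves": [-21.5,-26.4,0,0,0,0,0.4,-21.5,-26.4,0,0,0,0,0.4,-21.5,-26.4,0,0,0,0,0.4,-21.5,-26.4,0,0,0,0,0.4,-21.5,-26.4,0,0,0,0,0.4,-21.5,-26.4,0,0,0,0,0.4,-21.5,-26.4,0,0,0,0,0.4,-21.5,-26.4,0,0,0,0,0.4,-21.5,-26.4,0,0,0,0,0.4,-21.5,-26.4,0,0,0,0,0.4,-21.5,-26.4,0,0,0,0,0.4,-21.5,-26.4,0,0,0,0,0.4]
}}

```text
time: 2.4
position: [0.4076, 0.258, 0.2316]
tcp_rot: [0.218, 0.976, 0.0, 0.0]
contact_force: [0.8, -1.1, -0.5]
grip_width: 0.399
finger_force: 0.0
```

Request:
{"api": "arm_command", "payload": {
  "moves": [-21.5,-26.4,0,0,0,0,0.4,-21.5,-26.4,0,0,0,0,0.4,-21.5,-26.4,0,0,0,0,0.4,-21.5,-26.4,0,0,0,0,0.4,-21.5,-26.4,0,0,0,0,0.4,-21.5,-26.4,0,0,0,0,0.4,-21.5,-26.4,0,0,0,0,0.4,-21.5,-26.4,0,0,0,0,0.4,-21.5,-26.4,0,0,0,0,0.4,-21.5,-26.4,0,0,0,0,0.4,-21.5,-26.4,0,0,0,0,0.4,-21.5,-26.4,0,0,0,0,0.4]
}}

```text
time: 3.4
position: [0.5062, -0.1387, 0.2316]
tcp_rot: [0.218, 0.976, 0.0, 0.0]
contact_force: [-0.5, 0.2, -1.4]
grip_width: 0.401
finger_force: 0.0
```

Request:
{"api": "arm_command", "payload": {
  "moves": [0,0,0,0,0,6.9,0.4,0,0,0,0,0,6.9,0.4,0,0,0,0,0,6.9,0.4,0,0,0,0,0,6.9,0.4,0,0,0,0,0,6.9,0.4,0,0,0,0,0,6.9,0.4,0,0,0,0,0,6.9,0.4,0,0,0,0,0,6.9,0.4,0,0,0,0,0,6.9,0.4,0,0,0,0,0,6.9,0.4,0,0,0,0,0,6.9,0.4]
}}

```text
time: 4.32
position: [0.5061, -0.1369, 0.2316]
tcp_rot: [0.774, 0.633, 0.0, 0.0]
contact_force: [-0.2, -0.1, -0.2]
grip_width: 0.403
finger_force: 0.0
```

```bash
python3 - <<'E'
from h import *
need([.506,-.137,.112],-11)
E
```

```text
t 4.32 pos [ 0.5061 -0.1369  0.2316] yaw -11.4 tilt [ 0.001  0.    -1.   ] need [-2.000e-01 -1.000e-01  1.196e+02] turn az -0.4 j [-0.26  0.39  0.57  2.08 -0.3   0.76  0.3 ] F [-0.2 -0.1 -0.2] w 0.403 ff 0.0
```

Request:
{"api": "arm_command", "payload": {
  "moves": [0,0,20,0,0,0,0.4,0,0,20,0,0,0,0.4,0,0,20,0,0,0,0.4,0,0,20,0,0,0,0.4,0,0,15,0,0,0,0.4,0,0,12,0,0,0,0.4,0,0,12,0,0,0,0.4,0,0,0,0,0,0,0.4]
}}

```text
time: 4.98
position: [0.5048, -0.1365, 0.1106]
tcp_rot: [0.772, 0.636, -0.001, -0.001]
contact_force: [-0.6, 0.5, 1.1]
grip_width: 0.4
finger_force: 0.0
```

```bash
python3 - <<'E'
from h import *
need([.506,-.137,.112],-11)
ims=[cv2.resize(env.read_camera(n)["frame"][y:y+130,x:x+130,::-1],None,fx=3,fy=3,interpolation=cv2.INTER_CUBIC) for n,x,y in(("side",240,190),("top",280,160))]
cv2.imwrite("pics/g1.png",np.hstack(ims))
E
```

```text
t 4.98 pos [ 0.5048 -0.1365  0.1106] yaw -11.1 tilt [-0.003  0.001 -1.   ] need [-0.3  1.3 -1.4] turn az -0.1 j [-0.13  0.56  0.42  2.16 -0.46  0.5   0.45] F [-0.6  0.5  1.1] w 0.4 ff 0.0
```

View pics/g1.png

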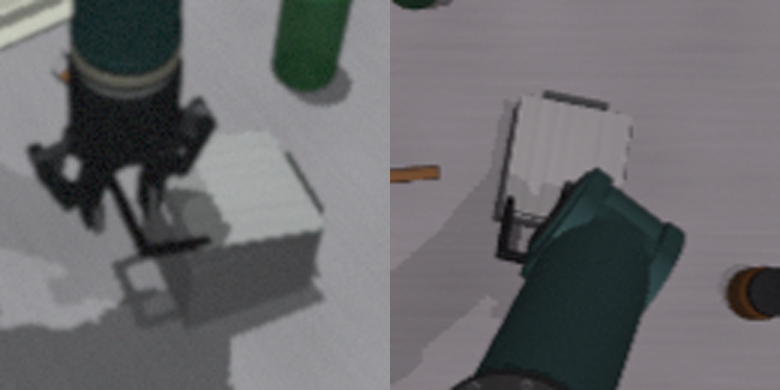

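The side half shows one finger in front of the bar and one in the gap (crop about (95,215) and (150,195)), with the bar between them. Next I close the fingers.

Request:
{"api": "arm_command", "payload": {
  "moves": [0,0,0,0,0,0,0,0,0,0,0,0,0,0,0,0,0,0,0,0,0,0,0,0,0,0,0,0,0,0,0,0,0,0,0,0,0,0,0,0,0,0],
  "squeeze": 40
}}

```text
time: 5.58
position: [0.5058, -0.137, 0.1127]
tcp_rot: [0.772, 0.635, 0.0, 0.0]
contact_force: [-0.4, 0.2, 1.8]
grip_width: 0.099
finger_force: 39.0
```

```bash
python3 - <<'E'
from h import *
need([.506,-.137,.112],-11)
E
```

```text
t 5.58 pos [ 0.5058 -0.137   0.1127] yaw -11.1 tilt [ 0. -0. -1.] need [0.1 0.1 0.7] turn az -0.1 j [-0.13  0.56  0.42  2.16 -0.46  0.5   0.45] F [-0.4  0.2  1.8] w 0.099 ff 39.036136865615845
```

Request:
{"api": "arm_command", "payload": {
  "moves": [0,2.7,-7.9,0,0,0,0,0,3.1,-7.7,0,0,0,0,0,3.5,-7.5,0,0,0,0,0,3.9,-7.3,0,0,0,0,0,4.3,-7.1,0,0,0,0,0,4.7,-6.9,0,0,0,0,0,5.0,-6.6,0,0,0,0,0,5.4,-6.3,0,0,0,0,0,5.7,-6.0,0,0,0,0,0,6.0,-5.7,0,0,0,0,0,6.3,-5.4,0,0,0,0,0,6.6,-5.0,0,0,0,0]
}}

```text
time: 6.58
position: [0.5548, -0.1465, 0.1918]
tcp_rot: [0.772, 0.635, -0.004, -0.007]
contact_force: [-14.8, 2.5, 10.3]
grip_width: 0.095
finger_force: 39.3
```

```bash
python3 - <<'E'
from h import *
h=W((np.array([.5986,-.1541]),np.radians(-11)),[.055,0,.0855])[0]
need([h[0],h[1],.2405-.019],-11)
E
```

```text
t 6.58 pos [ 0.5548 -0.1465  0.1918] yaw -11.1 tilt [-0.015  0.006 -1.   ] need [  1.2  99.  -31.3] turn az -0.1 j [-0.19  0.51  0.52  1.99 -0.37  0.75  0.36] F [-14.8   2.5  10.3] w 0.095 ff 39.31987702846527
```

Request:
{"api": "arm_command", "payload": {
  "moves": [0,6.9,-4.7,0,0,0,0,0,7.1,-4.3,0,0,0,0,0,7.3,-3.9,0,0,0,0,0,7.5,-3.5,0,0,0,0,0,7.7,-3.1,0,0,0,0,0,7.9,-2.7,0,0,0,0,0,8.0,-2.3,0,0,0,0,0,8.1,-1.8,0,0,0,0,0,8.2,-1.4,0,0,0,0,0,8.3,-1,0,0,0,0,0,8.3,-0.5,0,0,0,0,0,4,0,0,0,0,0]
}}

```text
time: 7.58
position: [0.6524, -0.1655, 0.225]
tcp_rot: [0.772, 0.636, 0.002, 0.002]
contact_force: [-3.2, 0.5, 10.8]
grip_width: 0.094
finger_force: 42.1
```

Request:
{"api": "arm_command", "payload": {
  "moves": [0,0,0,0,0,0,0,0,0,0,0,0,0,0]
}}

```text
time: 7.75
position: [0.6532, -0.1657, 0.225]
tcp_rot: [0.772, 0.636, 0.003, 0.003]
contact_force: [-2.0, 0.2, 8.1]
grip_width: 0.099
finger_force: 41.8
```

```bash
python3 - <<'E'
from h import *
h=W((np.array([.5986,-.1541]),np.radians(-11)),[.055,0,.0855])[0]
need([h[0],h[1],.2405-.019],-11)
S=env.read_camera("side")
ims=[cv2.resize(p["frame"][y:y+130,x:x+130,::-1],None,fx=3,fy=3,interpolation=cv2.INTER_CUBIC) for p,x,y in((S,260,180),(env.read_camera("top"),280,160))]
cv2.imwrite("pics/g2.png",np.hstack(ims))
E
```

```text
t 7.75 pos [ 0.6532 -0.1657  0.225 ] yaw -11.1 tilt [ 0.008 -0.001 -1.   ] need [ 0.9 -0.8  3.5] turn az -0.1 j [-0.17  0.58  0.53  1.76 -0.37  0.89  0.33] F [-2.   0.2  8.1] w 0.099 ff 41.79100155830383
```

View pics/g2.png

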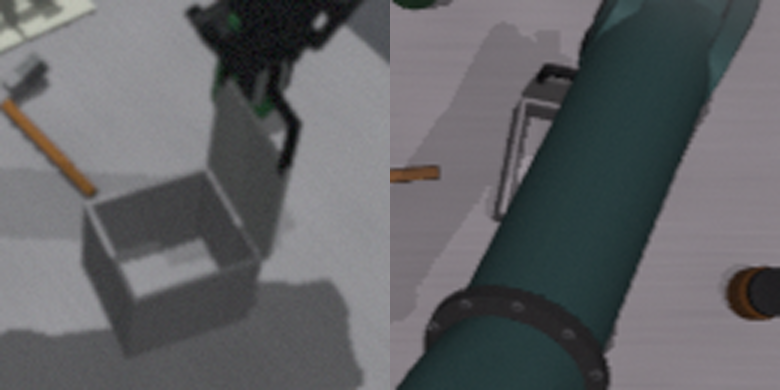

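The box is open and the lid stands upright in the side half (lid plane at crop about (245,165), still held). Next I release it and rise.

Request:
{"api": "arm_command", "payload": {
  "moves": [0,0,0,0,0,0,0.35,0,0,0,0,0,0,0.35,0,0,0,0,0,0,0.35,0,0,-10,0,0,0,0.35,0,0,-15,0,0,0,0.35,0,0,-20,0,0,0,0.35,0,0,-20,0,0,0,0.35,0,0,-15,0,0,0,0.35]
}}

```text
time: 8.52
position: [0.6502, -0.1656, 0.3033]
tcp_rot: [0.772, 0.635, 0.001, 0.001]
contact_force: [-0.3, -0.3, -0.5]
grip_width: 0.349
finger_force: 0.0
```

```bash
python3 - <<'E'
from h import *
g=W(BR,[.02,0,0])[0]; print(g)
need([g[0],g[1],.29],91.1)
E
```

```text
[0.61299631 0.20288395 0.        ]
t 8.52 pos [ 0.6502 -0.1656  0.3033] yaw -11.1 tilt [ 0.002 -0.001 -1.   ] need [ 354.4 -107.6   12.9] turn az 77.8 j [-0.2   0.51  0.57  1.69 -0.31  1.04  0.28] F [-0.3 -0.3 -0.5] w 0.349 ff 0.0
```

Request:
{"api": "arm_command", "payload": {
  "moves": [29.5,-9,1,0,0,0,0.5,29.5,-9,1,0,0,0,0.5,29.5,-9,1,0,0,0,0.5,29.5,-9,1,0,0,0,0.5,29.5,-9,1,0,0,0,0.5,29.5,-9,1,0,0,0,0.5,29.5,-9,1,0,0,0,0.5,29.5,-9,1,0,0,0,0.5,29.5,-9,1,0,0,0,0.5,29.5,-9,1,0,0,0,0.5,29.5,-9,1,0,0,0,0.5,29.5,-9,1,0,0,0,0.5]
}}

```text
time: 9.52
position: [0.6116, 0.2045, 0.2897]
tcp_rot: [0.772, 0.635, 0.0, 0.0]
contact_force: [0.7, 1.2, -0.8]
grip_width: 0.5
finger_force: 0.0
```

Request:
{"api": "arm_command", "payload": {
  "moves": [0,0,0,0,0,6.5,0.5,0,0,0,0,0,6.5,0.5,0,0,0,0,0,6.5,0.5,0,0,0,0,0,6.5,0.5,0,0,0,0,0,6.5,0.5,0,0,0,0,0,6.5,0.5,0,0,0,0,0,6.5,0.5,0,0,0,0,0,6.5,0.5,0,0,0,0,0,6.5,0.5,0,0,0,0,0,6.5,0.5,0,0,0,0,0,6.5,0.5,0,0,0,0,0,6.5,0.5]
}}

```text
time: 10.52
position: [0.6119, 0.2032, 0.2896]
tcp_rot: [1.0, 0.005, 0.0, -0.0]
contact_force: [0.1, 0.3, -0.0]
grip_width: 0.499
finger_force: 0.0
```

```bash
python3 - <<'E'
from h import *
g=W(BR,[.02,0,0])[0]
need([g[0],g[1],.079],91.1)
T=env.read_camera("top"); S=env.read_camera("side")
# overlay: lid upright at 90 deg and box from fit
BX=(np.array([.5986,-.1541]),np.radians(-11)); ims=[]
for p,x0,y0 in((S,260,160),(T,280,150)):
    im=cv2.resize(p["frame"][y0:y0+130,x0:x0+130,::-1],None,fx=3,fy=3,interpolation=cv2.INTER_CUBIC)
    def L(pts,c):
        q=((proj(p,W(BX,np.array(pts)*1e-3))-[x0-.5,y0-.5])*3).round().astype(int); cv2.polylines(im,[q.reshape(-1,1,2)],False,c,1)
    L([[-55,50,85],[-55,-50,85],[55,-50,85],[55,50,85],[-55,50,85]],(0,255,255))
    L([[55,50,85],[55,50,198],[55,-50,198],[55,-50,85]],(0,255,0)); L([[57,46,240],[57,-46,240]],(0,0,255))
    ims.append(im)
cv2.imwrite("pics/g3.png",np.hstack(ims))
E
```

```text
t 10.52 pos [0.6119 0.2032 0.2896] yaw -89.4 tilt [ 0.001  0.001 -1.   ] need [  0.9   0.5 210.6] turn az -0.5 j [-0.99  0.58  0.92  1.77 -0.53  1.06 -1.43] F [ 0.1  0.3 -0. ] w 0.499 ff 0.0
```

View pics/g3.png

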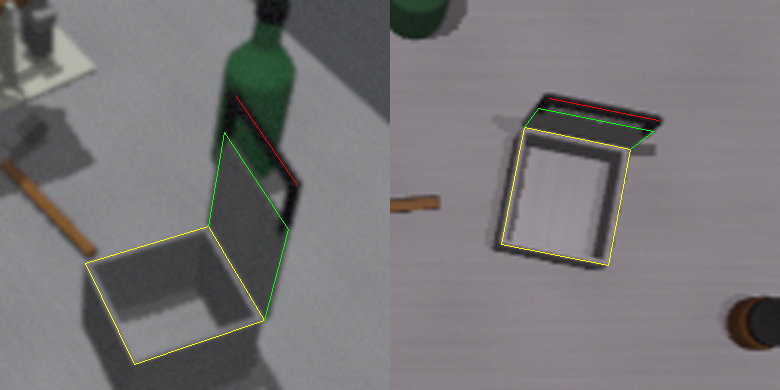

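The overlay fits both views: the rim and the upright lid line up with the model, so the lid is at about 90° and clear. Next I go down onto the brush handle.

Request:
{"api": "arm_command", "payload": {
  "moves": [0,0,30,0,0,-0.5,0.5,0,0,30,0,0,0,0.5,0,0,30,0,0,0,0.5,0,0,30,0,0,0,0.5,0,0,30,0,0,0,0.5,0,0,20,0,0,0,0.5,0,0,15,0,0,0,0.5,0,0,15,0,0,0,0.5,0,0,10,0,0,0,0.5,0,0,0,0,0,0,0.5]
}}

```text
time: 11.45
position: [0.6109, 0.203, 0.0774]
tcp_rot: [1.0, 0.013, -0.001, 0.0]
contact_force: [0.6, -0.3, 0.2]
grip_width: 0.5
finger_force: 0.0
```

Request:
{"api": "arm_command", "payload": {
  "moves": [0,0,0,0,0,0,0,0,0,0,0,0,0,0,0,0,0,0,0,0,0,0,0,0,0,0,0,0,0,0,0,0,0,0,0,0,0,0,0,0,0,0],
  "squeeze": 60
}}

```text
time: 11.95
position: [0.6128, 0.2031, 0.0803]
tcp_rot: [1.0, 0.012, 0.001, -0.0]
contact_force: [-0.6, -0.5, 6.4]
grip_width: 0.172
finger_force: 59.5
```

```bash
python3 - <<'E'
from h import *
g=W(BR,[.02,0,0])[0]
need([g[0],g[1],.079],91.1)
p=env.read_camera("side"); im=cv2.resize(p["frame"][100:230,190:320,::-1],None,fx=4,fy=4,interpolation=cv2.INTER_CUBIC); cv2.imwrite("pics/g4.png",im)
E
```

```text
t 11.95 pos [0.6128 0.2031 0.0803] yaw -88.6 tilt [ 0.002  0.001 -1.   ] need [0.1 0.2 1.3] turn az 0.3 j [-0.84  0.8   0.69  1.91 -0.77  0.71 -1.23] F [-0.6 -0.5  6.4] w 0.172 ff 59.496368765830994
```

View pics/g4.png

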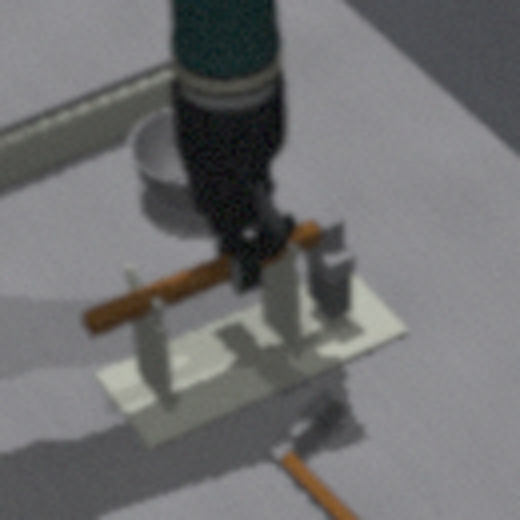

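The handle is gripped between the forks (crop about (245,265)) and still lies in both forks, with the head at (330,270). Next I lift it.

Request:
{"api": "arm_command", "payload": {
  "moves": [0,0,-5,0,0,0,0,0,0,-10,0,0,0,0,0,0,-15,0,0,0,0,0,0,-20,0,0,0,0,0,0,-20,0,0,0,0,0,0,-20,0,0,0,0,0,0,-20,0,0,0,0,0,0,-10,0,0,0,0,0,0,0,0,0,4,0,0,0,0,0,0,4,0,0,0,0,0,0,4,0,0,0,0,0,0,0,0]
}}

```text
time: 13.0
position: [0.6113, 0.2032, 0.1991]
tcp_rot: [0.996, -0.093, -0.0, 0.0]
contact_force: [-0.5, -0.3, -1.1]
grip_width: 0.178
finger_force: 58.7
```

```bash
python3 - <<'E'
from h import *
need([.520,-.139,.2],-101)
E
```

```text
t 13.0 pos [0.6113 0.2032 0.1991] yaw -100.6 tilt [-0. -0. -1.] need [-26.5 353.1  -0.8] turn az 0.4 j [-0.96  0.69  0.89  1.85 -0.67  0.93 -1.51] F [-0.5 -0.3 -1.1] w 0.178 ff 58.692787885665894
```

Request:
{"api": "arm_command", "payload": {
  "moves": [-2,12,0,0,0,0,0,-2,22,0,0,0,0,0,-2,30,0,0,0,0,0,-2,30,0,0,0,0,0,-2,30,0,0,0,0,0,-2,30,0,0,0,0,0,-2,30,0,0,0,0,0,-2,30,0,0,0,0,0,-2,30,0,0,0,0,0,-2,30,0,0,0,0,0,-2,30,0,0,0,0,0,-2,20,0,0,0,0,0]
}}

```text
time: 14.0
position: [0.5264, -0.1153, 0.1996]
tcp_rot: [0.996, -0.094, 0.0, 0.001]
contact_force: [0.6, -0.4, -1.9]
grip_width: 0.171
finger_force: 58.7
```

Request:
{"api": "arm_command", "payload": {
  "moves": [-2,20,0,0,0,0,0,0,9,0,0,0,0,0,0,0,0,0,0,0,0,0,0,0,0,0,0,0]
}}

```text
time: 14.33
position: [0.521, -0.1391, 0.199]
tcp_rot: [0.996, -0.093, -0.0, -0.0]
contact_force: [0.6, -0.9, -1.2]
grip_width: 0.175
finger_force: 58.7
```

```bash
python3 - <<'E'
from h import *
need([.520,-.139,.09],-101)
o=env.get_obs()["position"]; BX=(np.array([.5986,-.1541]),np.radians(-11)); ims=[]
BH=(o[:2]-.02*np.array([np.cos(BX[1]),np.sin(BX[1])]),BX[1]); dz=(o[2]-.0803+.09)*1e3
for p,x0,y0 in((env.read_camera("side"),245,160),(env.read_camera("top"),280,150)):
    im=cv2.resize(p["frame"][y0:y0+130,x0:x0+130,::-1],None,fx=3,fy=3,interpolation=cv2.INTER_CUBIC)
    def L(f,pts,c):
        q=((proj(p,W(f,np.array(pts)*1e-3))-[x0-.5,y0-.5])*3).round().astype(int); cv2.polylines(im,[q.reshape(-1,1,2)],False,c,1)
    L(BX,[[-55,50,85],[-55,-50,85],[55,-50,85],[55,50,85],[-55,50,85]],(0,255,255))
    L(BH,[[-100,0,dz+16],[90,0,dz+16]],(255,0,0))
    L(BH,[[90,-18,dz-70],[110,-18,dz-70],[110,18,dz-70],[90,18,dz-70],[90,-18,dz-70]],(0,255,0))
    ims.append(im)
cv2.imwrite("pics/g5.png",np.hstack(ims))
E
```

```text
t 14.33 pos [ 0.521  -0.1391  0.199 ] yaw -100.6 tilt [ 0.     0.001 -1.   ] need [ -1.    0.2 109. ] turn az 0.4 j [-0.44  0.55  0.88  2.08 -0.61  0.79 -0.94] F [ 0.6 -0.9 -1.2] w 0.175 ff 58.67697894573212
```

View pics/g5.png

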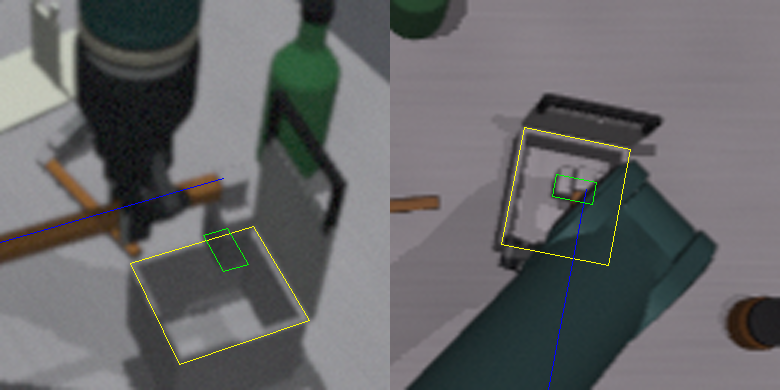

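The brush is level and its head sits over the box centre in both views (green outline inside the yellow rim). Next I dip it.

Request:
{"api": "arm_command", "payload": {
  "moves": [-1,0,8,0,0,0,0,0,0,14,0,0,0,0,0,0,14,0,0,0,0,0,0,14,0,0,0,0,0,0,14,0,0,0,0,0,0,14,0,0,0,0,0,0,14,0,0,0,0,0,0,10,0,0,0,0,0,0,6,0,0,0,0,0,0,4,0,0,0,0,0,0,0,0,0,0,0,0,0,0,0,0,0,0]
}}

```text
time: 15.43
position: [0.5205, -0.139, 0.0871]
tcp_rot: [0.996, -0.092, 0.0, 0.0]
contact_force: [-1.0, 0.2, -0.9]
grip_width: 0.175
finger_force: 58.7
```

Request:
{"api": "arm_command", "payload": {
  "moves": [0,0,0,0,0,0,0,0,0,0,0,0,0,0,0,0,0,0,0,0,0,0,0,0,0,0,0,0]
}}

```text
time: 15.77
position: [0.5205, -0.1391, 0.0873]
tcp_rot: [0.996, -0.092, 0.0, -0.0]
contact_force: [0.6, 0.6, -0.8]
grip_width: 0.175
finger_force: 58.7
```

```bash
python3 - <<'E'
from h import *
need([.520,-.139,.088],-101)
ims=[]
for p,x0,y0 in((env.read_camera("side"),245,160),(env.read_camera("top"),280,150)):
    ims.append(cv2.resize(p["frame"][y0:y0+130,x0:x0+130,::-1],None,fx=3,fy=3,interpolation=cv2.INTER_CUBIC))
cv2.imwrite("pics/g6.png",np.hstack(ims))
E
```

```text
t 15.77 pos [ 0.5205 -0.1391  0.0873] yaw -100.6 tilt [ 0.001 -0.    -1.   ] need [-0.5  0.  -0.7] turn az 0.4 j [-0.29  0.69  0.67  2.15 -0.81  0.58 -0.77] F [ 0.6  0.6 -0.8] w 0.175 ff 58.67677330970764
```

View pics/g6.png

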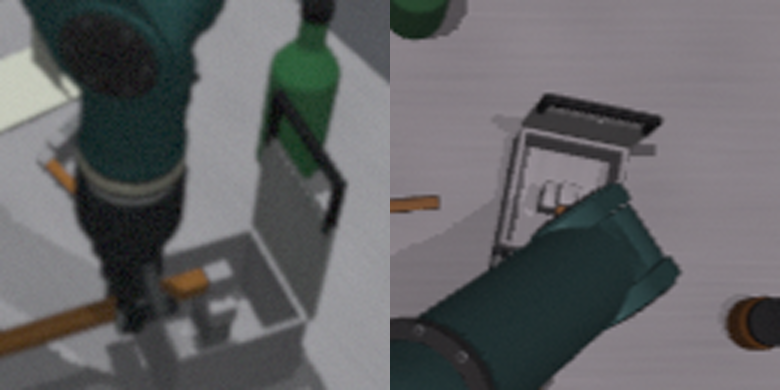

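The head is inside the box below the rim (side crop about (215,320)), clear of the walls, and there is no contact force. I'll hold it there, then lift out.

Request:
{"api": "arm_command", "payload": {
  "moves": [0,0,0,0,0,0,0,0,0,0,0,0,0,0,0,0,0,0,0,0,0,0,0,0,0,0,0,0,0,0,0,0,0,0,0,0,0,0,0,0,0,0,0,0,0,0,0,0,0,0,0,0,0,0,0,0,0,0,0,0,0,0,0,0,0,0,0,0,0,0]
}}

```text
time: 16.7
position: [0.5203, -0.139, 0.0869]
tcp_rot: [0.996, -0.092, 0.0, 0.0]
contact_force: [-0.2, -0.4, -0.6]
grip_width: 0.171
finger_force: 58.7
```

Request:
{"api": "arm_command", "payload": {
  "moves": [0,0,-8,0,0,0,0,0,0,-14,0,0,0,0,0,0,-14,0,0,0,0,0,0,-14,0,0,0,0,0,0,-14,0,0,0,0,0,0,-14,0,0,0,0,0,0,-14,0,0,0,0,0,0,-12,0,0,0,0,0,0,-8,0,0,0,0]
}}

```text
time: 17.45
position: [0.5206, -0.1393, 0.2005]
tcp_rot: [0.996, -0.092, 0.001, 0.0]
contact_force: [0.4, -1.0, -0.9]
grip_width: 0.177
finger_force: 58.7
```

Request:
{"api": "arm_command", "payload": {
  "moves": [2,-9,0,0,0,0,0,2,-20,0,0,0,0,0,2,-30,0,0,0,0,0,2,-30,0,0,0,0,0,2,-30,0,0,0,0,0,2,-30,0,0,0,0,0,2,-30,0,0,0,0,0,2,-30,0,0,0,0,0,2,-30,0,0,0,0,0,2,-30,0,0,0,0,0,2,-30,0,0,0,0,0,2,-20,0,0,0,0,0]
}}

```text
time: 18.45
position: [0.6021, 0.1755, 0.1975]
tcp_rot: [0.996, -0.09, -0.001, -0.001]
contact_force: [-0.2, 0.1, -1.2]
grip_width: 0.17
finger_force: 58.7
```

Request:
{"api": "arm_command", "payload": {
  "moves": [2,-20,0,0,0,0,0,1,-12,0,0,0,0,0,0,0,0,0,0,-4,0,0,0,0,0,0,-4,0,0,0,0,0,0,-4,0,0,0,0,0,0,0,0,0,0,0,0,0,0,0,0,0,0,0,0,0,0]
}}

```text
time: 19.12
position: [0.6111, 0.2009, 0.1986]
tcp_rot: [1.0, 0.011, -0.0, 0.0]
contact_force: [-0.0, 0.2, -1.4]
grip_width: 0.175
finger_force: 58.7
```

```bash
python3 - <<'E'
from h import *
need([.6128,.2031,.0803],-88.6)
E
```

```text
t 19.12 pos [0.6111 0.2009 0.1986] yaw -88.7 tilt [-0.001 -0.    -1.   ] need [  1.8  -2.2 118.3] turn az -0.1 j [-0.93  0.67  0.84  1.85 -0.63  0.91 -1.34] F [-0.   0.2 -1.4] w 0.175 ff 58.70107591152191
```

Request:
{"api": "arm_command", "payload": {
  "moves": [1.8,-2.2,15,0,0,0,0,0,0,20,0,0,0,0,0,0,20,0,0,0,0,0,0,15,0,0,0,0,0,0,10,0,0,0,0,0,0,8,0,0,0,0,0,0,6,0,0,0,0,0,0,6,0,0,0,0,0,0,5,0,0,0,0,0,0,5,0,0,0,0,0,0,4,0,0,0,0,0,0,0,0,0,0,0]
}}

```text
time: 20.12
position: [0.6127, 0.2033, 0.0843]
tcp_rot: [1.0, 0.012, -0.0, 0.0]
contact_force: [-0.4, -0.2, -0.7]
grip_width: 0.177
finger_force: 58.7
```

```bash
python3 - <<'E'
from h import *
need([.6128,.2031,.0803],-88.6)
E
```

```text
t 20.12 pos [0.6127 0.2033 0.0843] yaw -88.6 tilt [-0.001 -0.    -1.   ] need [0.1 0.2 4. ] turn az 0.0 j [-0.84  0.8   0.7   1.91 -0.77  0.73 -1.23] F [-0.4 -0.2 -0.7] w 0.177 ff 58.68962824344635
```

Request:
{"api": "arm_command", "payload": {
  "moves": [0,0,2,0,0,0,0,0,0,2,0,0,0,0,0,0,0,0,0,0,0,0,0,0,0,0,0,0.4,0,0,0,0,0,0,0.5,0,0,0,0,0,0,0.5,0,0,0,0,0,0,0.5,0,0,0,0,0,0,0.5]
}}

```text
time: 20.78
position: [0.6133, 0.2033, 0.0811]
tcp_rot: [1.0, 0.012, 0.0, -0.0]
contact_force: [0.4, 0.2, -0.3]
grip_width: 0.499
finger_force: 0.0
```

Request:
{"api": "arm_command", "payload": {
  "moves": [0,0,-8,0,0,0,0.5,0,0,-15,0,0,0,0.5,0,0,-25,0,0,0,0.5,0,0,-30,0,0,0,0.5,0,0,-30,0,0,0,0.5,0,0,-30,0,0,0,0.5,0,0,-30,0,0,0,0.5,-30,0,0,0,0,0,0.5,-30,0,0,0,0,0,0.5,-30,0,0,0,0,0,0.5,0,0,0,0,0,0,0.5]
}}

```text
time: 21.7
position: [0.5165, 0.2002, 0.249]
tcp_rot: [1.0, 0.012, -0.004, -0.001]
contact_force: [-1.1, -0.2, -0.1]
grip_width: 0.497
finger_force: 0.0
```

```bash
python3 - <<'E'
from h import *
a=env.read_camera("side")["frame"][130:330,180:400,::-1]; b=env.read_camera("top")["frame"][130:280,170:370,::-1]
a=cv2.resize(a,(440,400),interpolation=cv2.INTER_CUBIC); b=cv2.copyMakeBorder(cv2.resize(b,(360,270),interpolation=cv2.INTER_CUBIC),0,130,0,0,0)
cv2.imwrite("pics/end.png",np.hstack([a,b]))
E
```

```text
(no output)
```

View pics/end.png

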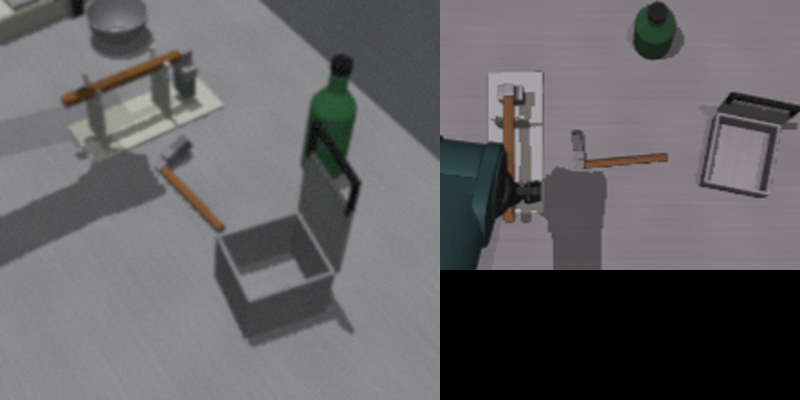

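The brush is back in both forks (side crop (65,100)→(180,55), head down at (185,80)). The lid is upright, the robot is clear, and nothing else has moved.

```bash
python3 -c "
from rig import env
print(env.sign_off())"
```

```text
the job is handed in; nothing more can be done
None
```

The job is handed in at about 22 s: the lid stands upright, the brush was dipped and held for about 1.5 s, and it lies back in both forks of its rest with the other things untouched.

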